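# Swing the bench magnifier over the stone point and light it

## Task

Push the magnifier's swing arm round with a fingertip until the triangular stone point lies centred under the lens, then press the lamp button on the little switch box fully down and let it go. Only push the side of the arm's rods: do not pinch the arm, keep your fingers off the lens, and leave the finds, the jar and the eraser as they lie.

Things in the scene. Friction and masses are not known exactly. Their poses are not given: they have to be found in the camera images.
- swing_arm (a joint): The magnifier's swing arm, which turns level about a fixed upright pivot on the stand; it moves with light friction (about 2 N pushed 115 mm from the pivot) and stays where it is left. Value in rad, positive anticlockwise seen from above, 0 when the arm points along the stand's own -x; stops at -1.0 and +1.0.
- pivot (a point): Point on the upright pivot axis of the swing arm, at the mid-height of the arm's rods (150 mm above the table). A white hub of 48 mm diameter surrounds it, its top 164 mm above the table (169 mm at its small grey cap); below is a white tapered column on a foot 160 x 150 mm. The axes are the stand's: z up.
- push_point (a point): Midline of the swing arm, half-way between its two rods, 115 mm out from the pivot and at the rods' mid-height (150 mm above the table): the place to push. Its -x points outward along the arm to the lens.
- rod_a: One of the two parallel aluminium rods of the swing arm, 12 mm thick, from 16 to 178 mm out from the pivot, mid-height 150 mm above the table; seen from above and looking out from pivot to lens, this is the left-hand one. Its centre line is 11 mm from the arm's midline, so that the arm is 34 mm wide over both rods. Origin on the pivot axis 138 mm above the table.
- rod_b: The other, right-hand rod, the same size, 11 mm on the other side of the arm's midline. Same origin.
- lens_ring: The lens in its white ring at the end of the swing arm, 120 mm outside and 100 mm inside diameter, 18 mm thick (141 to 159 mm above the table). Origin under its centre. Not to be touched.
- lens_center (a point): Centre of the lens, 230 mm from the pivot, 150 mm above the table.
- point_center (a point): Centre of the triangular stone point, a brown loose flake 75 mm long, up to 48 mm wide, 16 mm high, one end broad and the other pointed (to its +x), lying on a white card. Half-way up it. It lies 225 to 235 mm from the pivot axis, in one of three places before the stand. Brown like the other two finds: only its shape tells it apart.
- blade_center (a point): Centre of the long narrow brown stone blade, 84 x 22 x 14 mm, lying on another white card before the stand. Half-way up it. Leave it alone.
- pebble_center (a point): Centre of the roundish brown pebble, about 57 mm across, 24 mm high, lying on another white card before the stand. Half-way up it. Leave it alone.
- lamp_button (a joint): Travel of the lamp's push button, in m: 0 up, 0.006 fully down; it takes about 4 N and springs back up.
- lamp_button_top (a point): Centre of the top of the round white lamp button, 30 mm in diameter, in a round grey collar 46 mm wide on a white switch box 90 x 75 x 30 mm fixed to the table. The top is 48 mm above the table when up, 6 mm above the collar's upper rim; it goes straight down.
- jar: Amber glass jar with a black lid, 56 mm in diameter, 85 mm high, loose. Origin at the centre of its underside. Leave it alone.
- eraser: White eraser in a blue sleeve, about 64 x 21 x 14 mm, loose on the table beside the stand. Origin at its underside. Leave it alone.
Things that resemble listed ones, but are neither listed nor needed, are in the scene too. Of the things like the part that bears lamp_button, leave any that is blue or turquoise; of the rest the larger one is meant.

How it is judged (in metres and radians):
On the way, in this order (a step that is already met when the one before it is completed fails the run):
1. the arm rests with the stone point centred under the lens (horizontal distance between lens_center and point_center below 0.02 m and velocity of joint swing_arm between -0.03 and 0.03 rad/s), for 0.3 s.
2. the lamp button is pressed down (value of joint lamp_button above 0.0042 m and contact force between the fingers and anything else above 0.5 N and horizontal distance between lens_center and point_center below 0.02 m), for 0.05 s.
At the end, for the whole second after the job is handed in: Seen from above, lens centre within 20 mm of the stone point's centre, arm at rest, the lamp button pressed after that (at least 4.2 of 6 mm) and up again; finds within 8 mm of where they lay, jar and eraser within 20 mm, jar upright (all of step 1 and value of joint lamp_button below 0.002 m and distance of each of point_center, blade_center, pebble_center from where it was at the start of the episode below 0.008 m and distance of each of jar, eraser from where it was at the start of the episode below 0.02 m and angle between jar's own z axis and vertical below 0.2 rad); the robot touches nothing.
It fails at once if the swing arm is pinched: both rods pressed by the fingers at once (contact force between the fingers and rod_a above 1.5 N and contact force between the fingers and rod_b above 1.5 N).
It fails at once if the lens or its ring is touched (contact force between any of the fingers, the arm and lens_ring above 1 N).
It fails at once if a find is moved or lifted from where it lay (distance of any of point_center, blade_center, pebble_center from where it was at the start of the episode above 0.008 m).
It fails at once if the jar or the eraser is moved, knocked over or lifted (distance of any of jar, eraser from where it was at the start of the episode above 0.02 m or angle between jar's own z axis and vertical above 0.2 rad).
It also fails if it takes over 54 s, if anything falls off the work surface, if the arm or the gripper's body presses on something with over 40 N, if the wrist force passes 120 N, or if a joint passes its speed limit or range.

## Robot

A 6-joint arm with a two-finger parallel gripper is mounted at the origin on the work surface. World frame = base frame: x ahead of the robot, y to its left, z up, the work surface at z = 0. Lengths are in mm, angles in rad, forces in N, time in s.
With the tool pointing down it reaches from about 350 to 725 mm from the base axis. Payload 4.3 kg.
Tool frame: the origin (TCP) lies midway between the tips of the shut fingers; the grasp point (between the pads) lies 19 mm behind it; z points along the fingers, y is the line along which they close (so a half turn about z gives the same grasp; the last joint's range is limited). The gripper opens to 85 mm and grips with 20 to 120 N. Pads are 22 mm wide; open, the fingers measure 114 mm over their backs; the gripper's body (76 mm by 85 mm) begins 54 mm behind the grasp point. The pads swing forward as they close: fully open they stand 13 mm farther back than shut.
Start: joints at [-1.309, 0.377, 0.081, 1.274, 0, 1.46], TCP at [208.907, -535.747, 231.329] pointing down, gripper open.
Joint ranges: [-2.72, 2.72], [-0.84, 1.66], [-1.02, 1.22], [-1.77, 2.12], [-1.37, 1.28], [-3.14, 3.14]. Speed limits (rad/s): [2.57, 2.57, 3.14, 3.14, 3.14, 3.14].

## Interface

Orientations are given as [roll, pitch, yaw] about the fixed x, y, z axes, in that order (R = Rz(yaw) Ry(pitch) Rx(roll)).
In Python, from cell import bot gives the robot as it stands.
- The arm moves only by the tool play_rows, never from a script. Its argument "moves" is a list of rows, each a list of 7 numbers: the turn, a rotation vector about the tool's x, y, z in units of 8 degrees (1.0 is 8 degrees), then the shift along the tool's x, y, z in units of 40 mm (1.0 is 40 mm), then the finger opening in mm, from 0 to 85.4. In form: [[wx, wy, wz, dx, dy, dz, hand], ...]. A call has 1 to 8 rows; each row shifts and turns the commanded pose from where the row before left it, along the tool's axes as they then stand; what a row does not reach is not made up. A row lasts 1/10 s, in which the tool goes at most 50 mm and 8.59 degrees, less where a joint would pass 70% of its speed; a pose out of reach is approached as far as the arm can. A call is refused whole if a number of a shift passes 1 or a number of a turn 1, either way. A call with a gripper value outside its range is refused whole. The fingers move at their own pace and stop on an object; "squeeze" is the grip in N (left out, the last holds). Time passes only in rows, so rows that do not move let the fingers close. It gives the time, the measured TCP pose, the force, the opening and the grip force at its end, in the units of the state.
- bot.get_state(): the state, without advancing time (a new reading comes with each control period).
- bot.capture(name): name is "side" or "top" or "wrist"; returns a dict with "img" (384x512x3 uint8, blue, green, red), "vfov" (degrees; the focal length in pixels is half the picture's height over the tangent of half this angle, whatever the lens; pixels are square), "cx", "cy" (the principal point, pixels), "R" (3x3) and "t" (3): a world point X has camera coordinates R X + t; the wrist camera has in their place "mount" (4x4, takes a point from camera to tool coordinates, whose origin is the TCP and whose axes are the flange's). Camera axes: x right, y down, z forward; pixel columns grow to the right and rows downward; lengths in mm; the calibration is good to about 2 mm. A picture is of the moment at which its call begins: read the wrist's pose just before it. There is no depth.
- bot.sign_off(): hands the job in; it is judged then, once.
The state is a dict: "t": time; "qpos": joint angles; "dq": joint speeds; "tau": joint torques, N m; "eef_pos": TCP position; "eef_rot": TCP orientation; "contact_force": force on the tool from outside, world axes, zero at the start; "wrist_torque": the same for the moment, N m; "opening": finger opening in mm; "gripper_force": force on a finger pad.
Only numpy, scipy, OpenCV 4.12 (cv2) and the standard library are available. Lean on these libraries where they do the work, as an engineer would, in place of code of your own. Each camera call takes 0.05 s, during which the arm holds its last target. There are 200 camera calls.

## Working session

There is one attempt and no reset: what is moved stays moved. The work goes in short steps, Python scripts to look and compute and a tool call to move; the robot and the scene stay as the last step left them, time stands still between calls to the robot, and variables do not carry over. Pictures are saved under pics/ and viewed, at most 10 in all, crops included, and the job is handed in when it is done.

Besides the shell and the picture viewer there is one more tool, called as name(argument=value, ...) on one line, values as JSON. play_rows: Moves the arm, as the interface text tells. Its arguments: {"type":"object","properties":{"moves":{"type":"array"},"squeeze":{"type":"number"}},"required":["moves"]}

```bash
mkdir -p pics
cat > h.py <<'E'
import numpy as np, cv2, pickle
from cell import bot
def grab(n,f):
    s=bot.get_state(); c=bot.capture(n); c['s']=s; pickle.dump(c,open(f'pics/{f}.pkl','wb')); cv2.imwrite(f'pics/{f}.png',c['img']); return c
def load(f): return pickle.load(open(f'pics/{f}.pkl','rb'))
def ray(c,u,v):
    f=c['img'].shape[0]/2/np.tan(np.radians(c['vfov'])/2)
    d=c['R'].T@np.array([(u-c['cx'])/f,(v-c['cy'])/f,1]); return -c['R'].T@c['t'],d
def onz(c,u,v,z):
    o,d=ray(c,u,v); return o+d*(z-o[2])/d[2]
def tri(c1,p1,c2,p2):
    o1,d1=ray(c1,*p1);o2,d2=ray(c2,*p2)
    A=np.stack([d1,-d2],1); k=np.linalg.lstsq(A,o2-o1,rcond=None)[0]
    a=o1+k[0]*d1;b=o2+k[1]*d2; return (a+b)/2,np.linalg.norm(a-b)
E
python3 - <<'E'
from h import *
a=grab('top','top1'); b=grab('side','side1')
print({k:v for k,v in a.items() if k not in('img',)}); print({k:v for k,v in b.items() if k not in('img','s')})
E
```

```text
{'vfov': 57.790384528945474, 'cx': 251.69273259976865, 'cy': 189.70906250544581, 'R': array([[-0.02677338, -0.99942984,  0.02057119],
       [-0.98640497,  0.02307553, -0.16270449],
       [ 0.16213703, -0.02464767, -0.98646038]]), 't': array([ 42.13212061, 530.66872059, 902.53638708]), 's': {'t': 0.0, 'qpos': array([-1.30928952e+00,  3.78069156e-01,  7.96199831e-02,  1.27440031e+00,
       -4.31694606e-05,  1.46050033e+00]), 'dq': array([-0.00021158, -0.00150688, -0.00067373, -0.0007369 , -0.00014205,
       -0.0001119 ]), 'tau': array([ 7.05094699e-04, -4.63606346e+01,  2.69874913e+01,  2.09232245e-02,
        5.66854612e-05,  9.65838822e-07]), 'eef_pos': array([ 208.71819385, -535.07162362,  230.35511063]), 'eef_rot': array([-3.13954722e+00, -1.83089123e-04,  3.71802659e-01]), 'contact_force': array([-0.41573001, -0.69386112, -0.62494783]), 'wrist_torque': array([-0.05429613,  0.04257336,  0.03433771]), 'gripper_force': 0.0, 'opening': 85.53408997901492}}
{'vfov': 49.046214599415805, 'cx': 256.30908738959863, 'cy': 189.86627446826643, 'R': array([[-0.84544247, -0.53388562, -0.01389902],
       [-0.30056949,  0.49716098, -0.81393424],
       [ 0.44145783, -0.68395695, -0.58079073]]), 't': array([ 457.313309  ,  239.93312699, 1032.35089105])}
```

View pics/top1.png

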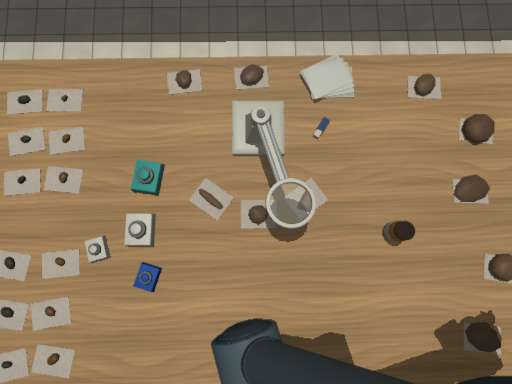

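View pics/side1.png

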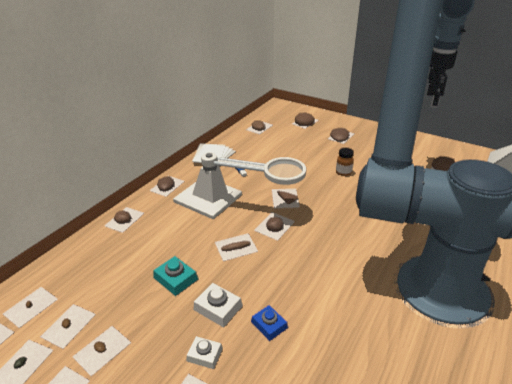

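Top view: the pivot hub is at (261,114) and the lens at (291,203). There are three brown finds on cards before the stand: a long narrow one (210,199), a roundish one (258,214), and one partly under the lens (~303,200). Candidates for the switch box: teal (147,177) and blue (147,277), both excluded; white large (139,230) and white small (96,249). The larger white one is meant. I'll confirm with an enlarged crop.

Run:
```python
from h import *
a=load('top1');b=load('side1')
A=cv2.resize(a['img'][95:255,190:340],None,fx=2.6,fy=2.6,interpolation=cv2.INTER_CUBIC)
B=cv2.resize(b['img'][140:330,185:315],None,fx=2.19,fy=2.19,interpolation=cv2.INTER_CUBIC)
B=B[:A.shape[0]]; C=np.zeros((A.shape[0],A.shape[1]+B.shape[1],3),np.uint8); C[:,:A.shape[1]]=A; C[:B.shape[0],A.shape[1]:]=B
cv2.imwrite('pics/crop1.png',C); print(C.shape)
for n,p,q,z in [('hubcap',(261,114),(209,156),169),('lens',(291,203),(285,171),150),('button',(137.5,229.5),(217,296),48),('tri',(303,200),(288,197),10),('blade',(210,199),(236,245),9),('pebble',(258,214),(275,224),14)]:
    P,e=tri(a,p,b,q); print(n,P.round(),round(e,1),onz(a,*p,z).round(),onz(b,*q,z).round())
```

```text
(416, 675, 3)
hubcap [701.   4. 161.] 0.8 [697.   4. 169.] [693.  14. 169.]
lens [480. -62. 145.] 0.8 [479. -62. 150.] [478. -56. 150.]
button [433. 336.  39.] 3.1 [432. 333.  48.] [430. 343.  48.]
tri [ 501. -117.   11.] 7.5 [ 504. -115.   10.] [ 498. -120.   10.]
blade [514. 146.   8.] 1.0 [514. 145.   9.] [514. 147.   9.]
pebble [468.  12.   7.] 0.3 [468.  12.  14.] [464.  20.  14.]
```

View pics/crop1.png

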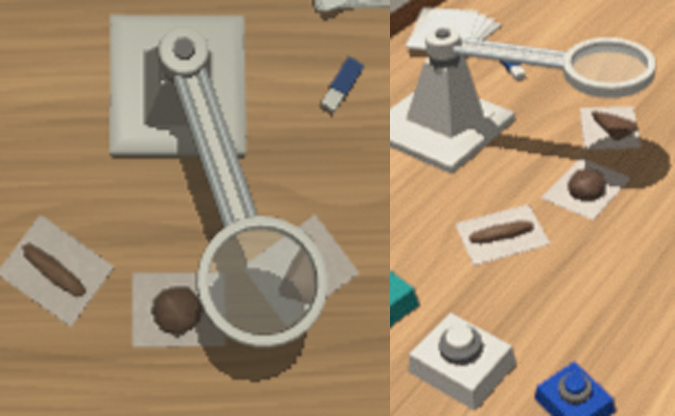

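The crop confirms the triangular stone is the one under the right half of the lens (top ~(305,200), side ~(288,197)). The others are plainly a blade and a round pebble. The larger white box is the lamp switch. All three finds measure 228–232 mm from the pivot, and the lens 227 mm, which is consistent. The arm must turn about +0.25 rad, pushed towards -y from its +y side. I'll set out at the present height, shutting the fingers on the way.

play_rows(moves=[[0,0,0,0.85,-0.63,0,0],[0,0,0,0.85,-0.63,0,0],[0,0,0,0.85,-0.63,0,0],[0,0,0,0.85,-0.63,0,0],[0,0,0,0.85,-0.63,0,0],[0,0,0,0.85,-0.63,0,0],[0,0,0,0.85,-0.63,0,0],[0,0,0,0.85,-0.63,0,0]])

```text
t: 0.9
eef_pos: [389.5, -247.4, 231.0]
eef_rot: [-3.141, 0.0, 0.372]
contact_force: [1.0, -0.1, 0.4]
opening: -0.0
gripper_force: 0.0
```

Run:
```python
from h import *
a=load('top1');b=load('side1')
def mask(c,x0,y0,x1,y1,hi):
    m=np.zeros(c['img'].shape[:2],np.uint8); h=c['img'][y0:y1,x0:x1].astype(int)
    m[y0:y1,x0:x1]=((h.max(2)<hi)&(h[...,2]>h[...,0]+8)).astype(np.uint8)*255
    n,l,s,ce=cv2.connectedComponentsWithStats(m); k=1+s[1:,4].argmax(); return (l==k).astype(np.uint8),s[k],ce[k]
for z in (0,8):
  m,s,ce=mask(b,274,185,303,207,105)
  ys,xs=np.nonzero(m); P=np.array([onz(b,x,y,z)[:2] for x,y in zip(xs,ys)]).astype(np.float32)
  print(z,s,ce,'cent',P.mean(0),cv2.minAreaRect(P), [onz(b,*q,z)[:2].round() for q in ((xs[xs.argmin()],ys[xs.argmin()]),(xs[xs.argmax()],ys[xs.argmax()]))])
# ring in top
h=a['img'].astype(int); m=((h.min(2)>150)).astype(np.uint8); m[:180]=0;m[230:]=0;m[:,:262]=0;m[:,320:]=0
c=max(cv2.findContours(m,cv2.RETR_EXTERNAL,cv2.CHAIN_APPROX_NONE)[0],key=len); e=cv2.minEnclosingCircle(c); print(e,onz(a,*e[0],159))
for q in ((256,108),(266,119),(261,114)): print(onz(a,*q,164))
```

```text
0 [278 192  20  15  97] [287.64948454 199.45360825] cent [ 499.1545  -119.87017] ((508.78265380859375, -115.69893646240234), (72.07367706298828, 51.25939178466797), 1.1228718757629395) [array([ 545., -139.]), array([ 477., -142.])]
8 [278 192  20  15  97] [287.64948454 199.45360825] cent [ 494.20035 -110.37652] ((503.73260498046875, -106.24693298339844), (71.35398864746094, 50.74759292602539), 1.1228761672973633) [array([ 540., -129.]), array([ 473., -132.])]
((291.0199890136719, 201.74000549316406), 25.340749740600586) [481.39995207 -60.81351702 159.        ]
[715.20658437  15.76354576 164.        ]
[686.35820029  -7.925158   164.        ]
[699.45763153   3.93100549 164.        ]
```

play_rows(moves=[[0,0,0,0.85,-0.63,0,0],[0,0,0,0.85,-0.63,0,0],[0,0,0,0,0,0,0],[0,0,0,0,0,0,0]])

```text
t: 1.3
eef_pos: [434.1, -176.6, 230.9]
eef_rot: [-3.141, 0.001, 0.374]
contact_force: [-1.0, -0.2, -0.4]
opening: 0.0
gripper_force: 0.0
```

```bash
cat >> h.py <<'E'
def wrist(f):
    c=grab('wrist',f); s=c['s']; from scipy.spatial.transform import Rotation as Q
    R=Q.from_euler('xyz',s['eef_rot']).as_matrix(); M=np.array(c['mount']); Rc=R@M[:3,:3]; o=R@M[:3,3]+s['eef_pos']
    c['R']=Rc.T; c['t']=-Rc.T@o; pickle.dump(c,open(f'pics/{f}.pkl','wb')); return c
E
python3 - <<'E'
from h import *
c=wrist('w1'); print(c['mount'],c['vfov'],c['s']['eef_pos'])
E
```

```text
[[ 1.05537177e-03 -9.61592757e-01 -2.74478152e-01  7.04023779e+01]
 [ 9.99999442e-01  9.99404082e-04  3.43748503e-04  3.61863079e-01]
 [-5.62314860e-05 -2.74478361e-01  9.61593275e-01 -1.41828123e+02]
 [ 0.00000000e+00  0.00000000e+00  0.00000000e+00  1.00000000e+00]] 64.40776904141057 [ 434.11966686 -176.61807883  230.94106553]
```

View pics/w1.png

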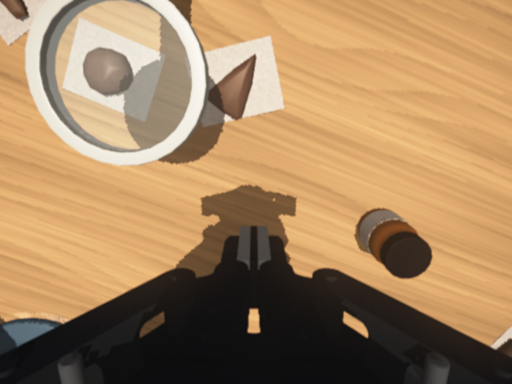

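This wrist view shows the triangle almost whole: tip (254,55), base corner (240,119), other base corner near (209,95). The lens ring is centred near (117,78).

Run:
```python
from h import *
c=load('w1'); a=load('top1')
t,b1,b2=[onz(c,*p,8)[:2] for p in ((254,55),(240,119),(209,93))]
m=(t+(b1+b2)/2)/2; print('tip',t,'base',b1,b2,'len',np.linalg.norm(t-(b1+b2)/2),'mid',m,'centroid',(t+b1+b2)/3)
h=c['img'].astype(int);k=((h.min(2)>165)).astype(np.uint8)
k[:,205:]=0;k[170:]=0
n=max(cv2.findContours(k,cv2.RETR_EXTERNAL,cv2.CHAIN_APPROX_NONE)[0],key=len)[:,0]
n=n[n[:,1]>3]; P=np.array([onz(c,*p,157)[:2] for p in n.astype(float)])
A=np.c_[2*P,np.ones(len(P))]; s=np.linalg.lstsq(A,(P**2).sum(1),rcond=None)[0]; L=s[:2]; print('lens',L,'r',np.sqrt(s[2]+L@L))
for o in (np.array([698,4.]),):
  T=(m+(t+b1+b2)/3)/2
  for X in (L,T,m): d=X-o; print(np.linalg.norm(d),np.degrees(np.arctan2(d[1],d[0])))
```

```text
tip [ 545.33059633 -133.95093216] base [ 474.99938713 -144.11610304] [ 489.14285495 -100.85271759] len 64.29029738069599 mid [ 513.70085868 -128.21767124] centroid [ 503.1576128  -126.30658426]
lens [482.18311544 -56.22045011] r 57.623577077119634
224.06121991703074 -164.4090406908102
230.57931573159468 -145.3005909473973
226.82082373082667 -144.34404181323572
```

play_rows(moves=[[0,0,0,0.84,-0.58,0,0],[0,0,0,0.84,-0.58,0,0],[0,0,0,0.84,-0.58,0,0],[0,0,0,0.84,-0.58,0,0],[0,0,0,0.84,-0.58,0,0],[0,0,0,0.84,-0.58,0,0],[0,0,0,0,0,0,0],[0,0,0,0,0,0,0]])

```text
t: 2.15
eef_pos: [571.4, 24.5, 230.7]
eef_rot: [3.141, 0.001, 0.371]
contact_force: [-1.7, -0.4, 0.1]
opening: 0.1
gripper_force: 0.0
```

Run:
```python
from h import *
c=wrist('w2'); print(c['s']['eef_pos'])
```

```text
[571.36147573  24.49301374 230.71102857]
```

View pics/w2.png

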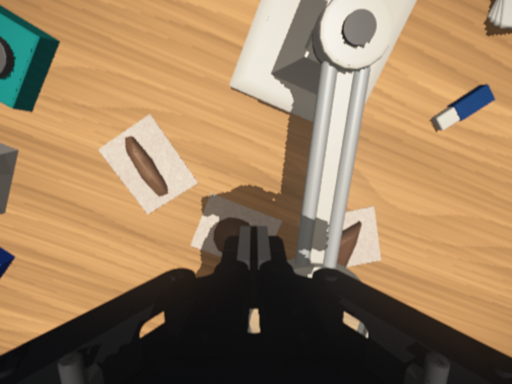

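The fingertips (254,230) stand clear on the +y side of the rods (left rod edge ~(305,230)). The hub cap is at (360,27).

Run:
```python
from h import *
c=load('w2')
o=onz(c,360,27,169); p=onz(c,321,75,150); q=onz(c,297,262,150); p2=onz(c,367,75,150);q2=onz(c,332,265,150)
print(o,p,q,p2,q2)
d=(p+p2-q-q2)/2; print(np.degrees(np.arctan2(-d[1],-d[0])))
```

```text
[700.37821302   5.3629417  169.        ] [669.86007777  12.64919739 150.        ] [532.26764996 -29.46545294 150.        ] [681.34235031 -16.75800895 150.        ] [540.16428703 -57.25367015 150.        ]
-163.4934379334168
```

play_rows(moves=[[0,0,0,0,0,0.8,0],[0,0,0,0,0,0.8,0],[0,0,0,0,0,0.7,0],[0,0,0,0,0.2,0,0],[0,0,0,0,0.1,0,0],[0,0,0,0,0,0,0]])

```text
t: 2.8
eef_pos: [577.3, 12.5, 141.4]
eef_rot: [3.14, -0.003, 0.369]
contact_force: [-0.1, 0.1, 1.1]
opening: -0.0
gripper_force: 0.0
```

play_rows(moves=[[0,0,0,0,0.1,0.1,0],[0,0,0,0,0.12,0,0],[0,0,0,0,0.12,0,0],[0,0,0,0,0.12,0,0],[0,0,0,0,0.12,0,0],[0,0,0,0,0.12,0,0],[0,0,0,0,0.12,0,0],[0,0,0,0,0,0,0]])

```text
t: 3.6
eef_pos: [588.2, -17.2, 135.2]
eef_rot: [3.14, -0.0, 0.371]
contact_force: [0.2, -0.3, -0.2]
opening: 0.0
gripper_force: 0.1
```

Run:
```python
from h import *
c=wrist('w3'); a=grab('top','top3');print(c['s']['contact_force'],c['s']['eef_pos'])
C=np.hstack([c['img'][0:300],cv2.resize(a['img'][95:255,210:340],(244,300))]); cv2.imwrite('pics/c3.png',C)
```

```text
[ 0.2316367  -0.25748414 -0.20518797] [588.2290576  -17.20194005 135.24236393]
```

View pics/c3.png

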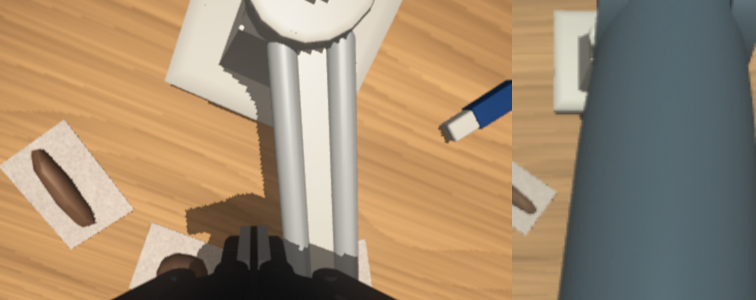

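Finger right beside the left rod edge (~(285,235)). Rods: left edge (268,45)–(284,230), right edge (355,45)–(357,250). The top camera is blocked by the robot arm.

Run:
```python
from h import *
c=load('w3')
p,q,p2,q2=[onz(c,*x,150) for x in ((268,45),(284,230),(355,45),(357,250))]
for a,b in ((p,q),(p2,q2)):
  d=b-a; print(a[:2],b[:2],np.degrees(np.arctan2(d[1],d[0])))
print(np.linalg.norm(p-p2))
```

```text
[675.17288191  10.27455051] [606.82659367 -25.22506715] -152.5522685942585
[687.27659946 -20.72752712] [609.8441976  -60.42435034] -152.85740826161367
33.28105761261043
```

play_rows(moves=[[0,0,0,0,0.12,0,0],[0,0,0,0,0.12,0,0],[0,0,0,0,0.1,0,0],[0,0,0,0,0,0,0],[0,0,0,0,0,0,0]])

```text
t: 4.2
eef_pos: [592.8, -29.5, 135.3]
eef_rot: [3.141, 0.0, 0.371]
contact_force: [-0.5, -0.8, -0.4]
opening: 0.3
gripper_force: 0.0
```

play_rows(moves=[[0,0,0,0,-0.4,0,0],[0,0,0,0,-0.4,-0.3,0],[0,0,0,0,-0.4,-0.9,0],[0,0,0,0,-0.4,-0.9,0],[0,0,0,0,-0.4,-0.9,0],[0,0,0,-0.4,-0.5,-0.5,0],[0,0,0,-0.8,-0.6,0,0],[0,0,0,-0.8,-0.6,0,0]])

```text
t: 5.0
eef_pos: [463.2, 81.6, 277.0]
eef_rot: [3.141, -0.003, 0.373]
contact_force: [0.2, 0.9, 0.4]
opening: -0.1
gripper_force: 0.0
```

play_rows(moves=[[0,0,0,-0.4,-0.9,0,0],[0,0,0,-0.4,-0.9,0,0],[0,0,0,-0.4,-0.9,0,0],[0,0,0,-0.4,-0.9,0,0],[0,0,0,0,-0.9,0,0],[0,0,0,0,0,0,0],[0,0,0,0,0,0,0]])

```text
t: 5.7
eef_pos: [343.8, 212.3, 275.9]
eef_rot: [-3.131, -0.001, 0.388]
contact_force: [-0.3, -0.7, 0.5]
opening: -0.1
gripper_force: 0.0
```

Run:
```python
from h import *
c=wrist('w4'); a=grab('top','top4'); b=grab('side','side4')
print(c['s']['eef_pos'])
A=cv2.resize(a['img'][95:255,190:340],None,fx=2.6,fy=2.6,interpolation=cv2.INTER_CUBIC)
B=cv2.resize(b['img'][140:320,185:325],(324,416),interpolation=cv2.INTER_CUBIC)
cv2.imwrite('pics/c4.png',np.hstack([A,B]))
```

```text
[343.75033557 212.28251731 275.90195922]
```

View pics/c4.png

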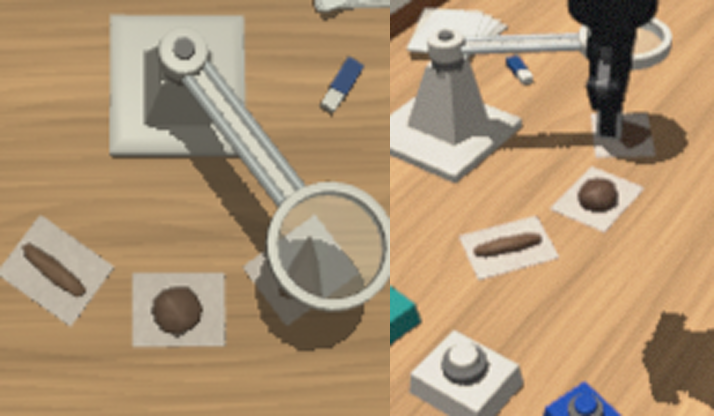

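The triangle now shows fully through the lens: crop tip (310,236), base about (284..333,290). The ring centre is at crop (330,246). Measuring the offset.

Run:
```python
from h import *
a=load('top4'); f=lambda x,y,z:onz(a,190+x/2.6,95+y/2.6,z)[:2]
t,b1,b2=f(310,236,8),f(284,290,5),f(333,290,5); print(t,b1,b2,np.linalg.norm(t-(b1+b2)/2),np.linalg.norm(b1-b2))
m=(t+(b1+b2)/2)/2
h=a['img'].astype(int);k=(h.min(2)>140).astype(np.uint8);k[:163]=0;k[216:]=0;k[:,:290]=0;k[:,342:]=0
n=max(cv2.findContours(k,cv2.RETR_EXTERNAL,cv2.CHAIN_APPROX_NONE)[0],key=len); e=cv2.minEnclosingCircle(n); print(e)
L=onz(a,*e[0],157)[:2]; L2=f(330,246,157); print('mid',m,'lens',L,L2)
o=np.array([699.5,5])
for X in (m,(t+b1+b2)/3,L,L2): d=X-o; print(np.linalg.norm(d),np.degrees(np.arctan2(d[1],d[0])))
```

```text
[ 544.81754699 -135.50240645] [ 486.69076255 -104.65030267] [ 485.39106723 -157.89838312] 58.928507554593146 53.26393976678577
((312.56817626953125, 184.56817626953125), 31.21723747253418)
mid [ 515.42923094 -133.38837467] lens [ 521.91133079 -114.81478386] [ 509.39848795 -124.6045686 ]
230.28979627275763 -143.06336502428078
237.78386305086127 -144.61773964648947
214.22725751880932 -145.99341155369825
230.07809345137807 -145.71520086549785
```

The lens lies at bearing -145.7° and the stone at about -144.8° (tip plus half its given length), so it is off by roughly 4–6 mm. That is well within 20 mm. On to the button; first a close look.

play_rows(moves=[[0,0,0,0.44,-0.52,0.4,0],[0,0,0,0.44,-0.52,0.4,0],[0,0,0,0.44,-0.52,0.4,0],[0,0,0,0.44,-0.52,0.4,0],[0,0,0,0,0,0,0],[0,0,0,0,0,0,0]])

```text
t: 6.45
eef_pos: [394.3, 274.1, 213.1]
eef_rot: [-3.093, 0.002, 0.444]
contact_force: [-0.5, 0.1, -0.4]
opening: -0.4
gripper_force: 0.0
```

Run:
```python
from h import *
c=wrist('w5'); print(c['s']['eef_pos'],c['s']['eef_rot'])
```

```text
[394.28480379 274.06267938 213.0939396 ] [-3.09263074e+00  2.30735852e-03  4.44007938e-01]
```

View pics/w5.png

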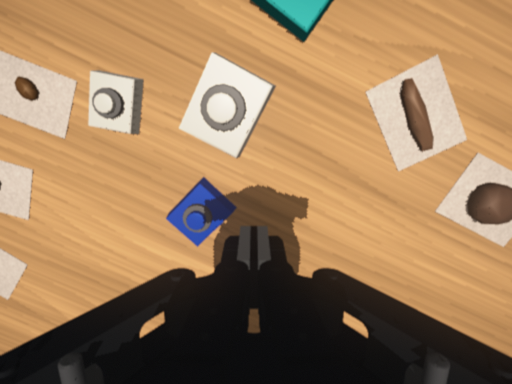

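The larger white box is at (227,105), its button disc at (222,107). The small white box (115,102) and the blue (200,211) and turquoise boxes are to be left.

Run:
```python
from h import *
from scipy.spatial.transform import Rotation as Q
c=load('w5'); a=load('top4')
B=onz(c,222,106.5,48); print(B,onz(a,137.5,229.5,48),tri(c,(222,106.5),a,(137.5,229.5)),onz(c,205,107,42)-onz(c,240,107,42))
s=bot.get_state(); R=Q.from_euler('xyz',s['eef_rot']).as_matrix(); print(s['eef_pos'],s['eef_rot'],s['qpos'])
print(R.T@(np.array([B[0],B[1],100])-s['eef_pos'])/40)
```

```text
[436.29689981 336.49983804  48.        ] [431.52087462 332.7509904   48.        ] (array([433.58281871, 340.28596057,  21.55747284]), np.float64(1.4135240042975086)) [-15.14588163  31.67695725   0.        ]
[394.27050736 274.14052837 213.67309894] [-3.09253586e+00  1.20385124e-03  4.44137356e-01] [ 0.44329005  0.18911618 -0.22195736  1.16096824  0.04905575  3.14074433]
[ 1.62200879 -0.81587644  2.8833539 ]
```

Joint 6 has run to its +3.14 limit, which explains the small tilt. I'll turn the tool about z to back it off.

play_rows(moves=[[0,0,-1,0,0,0,0],[0,0,-1,0,0,0,0],[0,0,-1,0,0,0,0],[0,0,-1,0,0,0,0],[0,0,-1,0,0,0,0],[0,0,0,0,0,0,0]])

```text
t: 7.1
eef_pos: [394.4, 274.5, 214.6]
eef_rot: [-3.105, -0.032, 1.142]
contact_force: [-0.7, 0.2, 0.3]
opening: -0.2
gripper_force: 0.0
```

```bash
cat > r.py <<'E'
from h import *
from scipy.spatial.transform import Rotation as Q
s=bot.get_state(); R=Q.from_euler('xyz',s['eef_rot']).as_matrix(); print(s['eef_pos'],s['eef_rot'],s['qpos'])
print('to above btn',R.T@(np.array([435,335.5,90])-s['eef_pos'])/40)
D=np.stack([[np.cos(s['eef_rot'][2]),np.sin(s['eef_rot'][2]),0],[np.sin(s['eef_rot'][2]),-np.cos(s['eef_rot'][2]),0],[0,0,-1]],1)
print('level',Q.from_matrix(R.T@D).as_rotvec(degrees=True)/8)
E
python3 r.py
```

```text
[394.41550683 274.45147497 214.55199006] [-3.10459618 -0.03242736  1.14184757] [ 0.44366986  0.18729236 -0.22192396  1.160537    0.04918034  2.44284063]
to above btn [1.70802992 0.40500327 3.15802465]
level [-0.26494449 -0.23221734  0.0042961 ]
```

play_rows(moves=[[-0.26,-0.23,0,0,0,0,0],[0,0,0,0.6,0.1,0,0],[0,0,0,0.6,0.1,0.8,0],[0,0,0,0.6,0.1,0.8,0],[0,0,0,0,0,0.8,0],[0,0,0,0,0,0.6,0],[0,0,0,0,0,0,0],[0,0,0,0,0,0,0]])

```text
t: 7.9
eef_pos: [434.8, 335.2, 94.1]
eef_rot: [-3.14, 0.001, 1.142]
contact_force: [0.4, -0.4, 0.8]
opening: -0.0
gripper_force: 0.0
```

```bash
python3 r.py
python3 - <<'E'
from h import *
c=wrist('w6'); a=grab('top','top6'); cv2.imwrite('pics/c6.png',c['img'])
E
```

```text
[434.75968654 335.24398816  94.08731307] [-3.13966792e+00  9.27950480e-04  1.14170139e+00] [ 5.40707671e-01  4.06080313e-01 -2.43793145e-01  9.22776584e-01
  1.06275275e-03  2.54059884e+00]
to above btn [0.00841443 0.00299701 0.10216948]
level [-1.37849149e-02  6.64595371e-03 -6.39585966e-06]
```

View pics/c6.png

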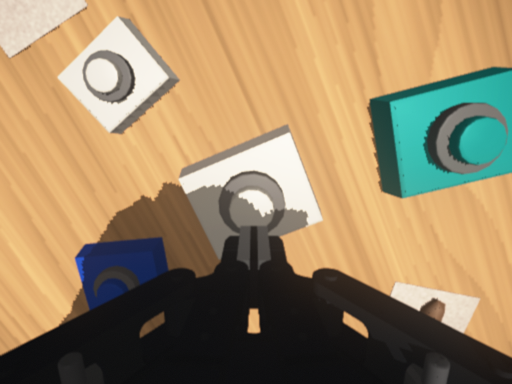

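The button, half in shadow, is centred at about (253,203), straight ahead of the fingertips on the larger white box.

Run:
```python
from h import *
c=load('w6'); print(onz(c,253,203,48), onz(c,252,203,42))
print(tri(c,(253,203),load('w5'),(222,106.5)))
```

```text
[437.74469243 340.60361644  48.        ] [436.27109993 339.02817787  42.        ]
(array([435.92800376, 337.65825036,  38.31475743]), np.float64(0.847848619592617))
```

play_rows(moves=[[0,0,0,0.1,0,0.4,0],[0,0,0,0,0,0.4,0],[0,0,0,0,0,0.25,0],[0,0,0,0,0,0.1,0],[0,0,0,0,0,0.08,0],[0,0,0,0,0,0.08,0],[0,0,0,0,0,0,0],[0,0,0,0,0,0,0]])

```text
t: 8.8
eef_pos: [437.3, 339.6, 45.5]
eef_rot: [3.141, -0.002, 1.144]
contact_force: [-7.9, -6.3, 28.0]
opening: -0.1
gripper_force: 13.8
```

28 N at z 45.5 is more than a 4 N button should give, so I'll back off and probe the force curve.

play_rows(moves=[[0,0,0,0,0,-0.2,0],[0,0,0,0,0,-0.1,0],[0,0,0,0,0,0,0],[0,0,0,0,0,0,0]])

```text
t: 9.2
eef_pos: [436.4, 339.2, 52.8]
eef_rot: [-3.14, 0.001, 1.144]
contact_force: [0.3, 0.7, -1.1]
opening: -0.1
gripper_force: 0.0
```

play_rows(moves=[[0,0,0,0,0,0.05,0],[0,0,0,0,0,0,0]])

```text
t: 9.4
eef_pos: [436.4, 339.2, 50.4]
eef_rot: [-3.14, 0.001, 1.144]
contact_force: [-0.5, -0.7, 1.7]
opening: -0.4
gripper_force: 0.9
```

play_rows(moves=[[0,0,0,0,0,0.05,0],[0,0,0,0,0,0,0]])

```text
t: 9.6
eef_pos: [436.4, 339.2, 48.7]
eef_rot: [-3.14, 0.001, 1.144]
contact_force: [0.3, -0.9, 3.0]
opening: -0.2
gripper_force: 1.3
```

play_rows(moves=[[0,0,0,0,0,0.05,0],[0,0,0,0,0,0,0]])

```text
t: 9.8
eef_pos: [436.4, 339.2, 46.9]
eef_rot: [-3.14, 0.001, 1.144]
contact_force: [-1.1, -0.7, 2.5]
opening: 0.3
gripper_force: 1.7
```

play_rows(moves=[[0,0,0,0,0,0.05,0],[0,0,0,0,0,0,0]])

```text
t: 10.0
eef_pos: [436.5, 339.3, 45.9]
eef_rot: [-3.14, 0.0, 1.144]
contact_force: [-2.1, -2.0, 10.7]
opening: 0.1
gripper_force: 5.0
```

play_rows(moves=[[0,0,0,0,0,0.05,0],[0,0,0,0,0,0,0]])

```text
t: 10.2
eef_pos: [436.5, 339.3, 45.6]
eef_rot: [-3.141, -0.0, 1.144]
contact_force: [-6.2, -3.7, 23.2]
opening: -0.1
gripper_force: 11.4
```

The curve shows contact at ~51.5, 2–4 N of spring for about 6 mm, then a hard stop at ~45.8. So the button is fully down, and the tip simply reads ~3.5 mm high. Releasing.

play_rows(moves=[[0,0,0,0,0,-0.3,0],[0,0,0,0,0,-0.8,0],[0,0,0,0,0,-0.9,0],[0,0,0,0,0,-0.9,0],[0,0,0,-0.8,0,0,0],[0,0,0,-0.8,0,0,0],[0,0,0,0,0,0,0],[0,0,0,0,0,0,0]])

```text
t: 11.0
eef_pos: [409.8, 280.6, 158.8]
eef_rot: [-3.139, 0.001, 1.143]
contact_force: [-0.1, -0.1, 0.1]
opening: -0.0
gripper_force: 0.0
```

Run:
```python
from h import *
a=grab('top','top9'); b=grab('side','side9')
A=cv2.resize(a['img'][95:255,120:340],None,fx=2,fy=2,interpolation=cv2.INTER_CUBIC)
B=cv2.resize(b['img'][140:330,185:335],(253,320),interpolation=cv2.INTER_CUBIC)
cv2.imwrite('pics/c9.png',np.hstack([A,B]))
```

```text
(no output)
```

View pics/c9.png

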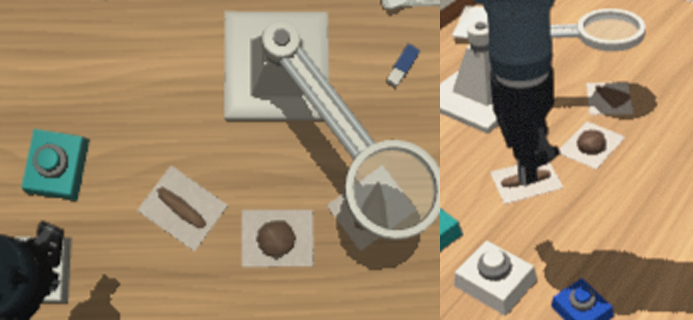

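The button is up, the lens is still over the stone, and the finds, jar and eraser are undisturbed. The top- and side-view estimates of the stone's centre fall on either side of the lens centre, each within about 11 mm.

```bash
python3 -c "
from cell import bot
print(bot.sign_off())"
```

```text
the job is handed in; nothing more can be done
None
```

I pushed the swing arm until the lens sat over the triangular stone point (within about 11 mm by my measurements, limit 20 mm), pressed the lamp button fully down and released it, and handed the job in; the sign-off returned no verdict.

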